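# Sort the steel gears into the sculptor's caddy

### The arm

A 6-joint arm with a two-finger parallel gripper is mounted at the origin on the work surface. World frame = base frame: x ahead of the robot, y to its left, z up, the work surface at z = 0. Lengths are in m, angles in rad, forces in N, time in s.
With the tool pointing down it reaches from about 0.25 to 0.85 m from the base axis. Payload 12.5 kg.
Tool frame: the origin (TCP) lies where the fingers leave the gripper's body, on its centre line; the fingertips stand 84 mm ahead of it and the grasp point (between the pads) lies 65 mm ahead of it; z points along the fingers, x is the direction in which the jaws open and shut, and the axes are right-handed (so a half turn about z gives the same grasp; the last joint's range is limited). The gripper opens to 93 mm and grips with 3 to 60 N. Pads are 15 mm wide; open, the fingers measure 128 mm over their backs; the gripper's body (75 mm by 188 mm) begins 65 mm behind the grasp point.
Start: joints at [1.159, 0.351, 1.652, -0, 1.139, -0.085], TCP at [0.177, 0.521, 0.303] pointing down, gripper open.
Joint ranges: [-2.75, 2.75], [-0.79, 2.1], [0.01, 2.65], [-1.57, 4.71], [0.07, 3.14], [-2.87, 2.87]. Speed limits (rad/s): [2.22, 2.22, 2.79, 3.14, 3.14, 3.14].

### API

Orientations are given as a unit quaternion [w, x, y, z].
In Python, from plant import manip gives the robot as it stands.
- The arm moves only by the tool step_arm, never from a script. Its arguments are lists of equal length, an entry for each row: "claw": the gripper's target within -1 to 1 (shut at 1, half-way at 0, fully open at -1); "travel": the shift along the tool's x, y, z as a fraction of full scale, a list of three; "turn": the turn, a rotation vector about the tool's x, y, z as a fraction of full scale, a list of three. A call has 1 to 10 rows; each row shifts and turns the commanded pose from where the row before left it, along the tool's axes as they then stand; what a row does not reach is not made up. Full scale, the value 1, is 20 mm for a shift and 0.08 rad for a turn. A row lasts 1/12 s, in which the tool goes at most 41.7 mm and 7.16 degrees, less where a joint would pass 70% of its speed; a pose out of reach is approached as far as the arm can. A call with a number of a shift or a turn outside -1 to 1 is refused whole. A call with a gripper value outside its range is refused whole. The fingers move at their own pace and stop on an object; the grip force is fixed at half the most. Time passes only in rows, so rows that do not move let the fingers close. It gives the time, the measured TCP pose, the force and the opening at its end, in the units of the state.
- manip.observe(): the state, without advancing time (a new reading comes with each control period).
- manip.capture(name): name is "side" or "top"; returns the picture (400x640x3 uint8, red, green, blue); there is no depth.
- manip.camera_model(name): a dict with "vertical_fov" (degrees; the focal length in pixels is half the picture's height over the tangent of half this angle, whatever the lens; pixels are square), "cx", "cy" (the principal point, pixels), "R" (3x3) and "t" (3): a world point X has camera coordinates R X + t. Camera axes: x right, y down, z forward; pixel columns grow to the right and rows downward; lengths in m; the calibration is good to about 2 mm. A picture is of the moment at which its call begins. camera_model takes no time and is no camera call.
- manip.finish_job(): hands the job in, once; it reports no verdict.
The state is a dict: "time": time; "q": joint angles; "qd": joint speeds; "joint_torque": joint torques, N m; "tool_pos": TCP position; "eef_rot": TCP orientation; "ft_force": force on the tool from outside, world axes, zero at the start; "moment": the same for the moment, N m; "gripper_width": finger opening in m.
Only numpy, scipy, OpenCV 4.12 (cv2) and the standard library are available. Lean on these libraries where they do the work, as an engineer would, in place of code of your own. Each camera call takes 0.05 s, during which the arm holds its last target. There are 200 camera calls.

### The job

Put the four bare-metal steel gears into the caddy for the next sculpture, each in the bin of the same colour as the paint on its hub, lying flat on the bin's floor with the hub up; set them down rather than dropping them. Leave the two look-alikes, the black plastic gear and the brown grinding wheel, where they lie.

Things in the scene. Friction and masses are not known exactly. Their poses are not given: they have to be found in the camera images.
- gear_red: Bright bare-metal toothed steel gear with red paint round the top of its hub; gear 64 mm across and 10 mm thick, lying flat, with a round hub 28 mm in diameter standing up from its middle, the hub's top 45 mm above the underside. Origin: centre of the underside; z up along the hub. Weighs about 0.2 to 0.45 kg; loose; pick it by the hub.
- bin_red: Square open red plastic bin, 96 mm outside, 88 mm inside, 22 mm high, walls and floor 4 mm thick; one of four fixed side by side (100 mm apart, two by two) in a low dark steel caddy on the bench. The places of the four colours in the caddy change. Origin: centre of the bin's underside (5 mm above the bench); x and y along its sides, z up. It is fixed.
- gear_blue: Bright bare-metal toothed steel gear with blue paint round the top of its hub; gear 64 mm across and 10 mm thick, lying flat, with a round hub 28 mm in diameter standing up from its middle, the hub's top 45 mm above the underside. Origin: centre of the underside; z up along the hub. Weighs about 0.2 to 0.45 kg; loose; pick it by the hub.
- bin_blue: Square open blue plastic bin, 96 mm outside, 88 mm inside, 22 mm high, walls and floor 4 mm thick; one of four fixed side by side (100 mm apart, two by two) in a low dark steel caddy on the bench. The places of the four colours in the caddy change. Origin: centre of the bin's underside (5 mm above the bench); x and y along its sides, z up. It is fixed.
- gear_yellow: Bright bare-metal toothed steel gear with yellow paint round the top of its hub; gear 64 mm across and 10 mm thick, lying flat, with a round hub 28 mm in diameter standing up from its middle, the hub's top 45 mm above the underside. Origin: centre of the underside; z up along the hub. Weighs about 0.2 to 0.45 kg; loose; pick it by the hub.
- bin_yellow: Square open yellow plastic bin, 96 mm outside, 88 mm inside, 22 mm high, walls and floor 4 mm thick; one of four fixed side by side (100 mm apart, two by two) in a low dark steel caddy on the bench. The places of the four colours in the caddy change. Origin: centre of the bin's underside (5 mm above the bench); x and y along its sides, z up. It is fixed.
- gear_green: Bright bare-metal toothed steel gear with green paint round the top of its hub; gear 64 mm across and 10 mm thick, lying flat, with a round hub 28 mm in diameter standing up from its middle, the hub's top 45 mm above the underside. Origin: centre of the underside; z up along the hub. Weighs about 0.2 to 0.45 kg; loose; pick it by the hub.
- bin_green: Square open green plastic bin, 96 mm outside, 88 mm inside, 22 mm high, walls and floor 4 mm thick; one of four fixed side by side (100 mm apart, two by two) in a low dark steel caddy on the bench. The places of the four colours in the caddy change. Origin: centre of the bin's underside (5 mm above the bench); x and y along its sides, z up. It is fixed.
- plastic_gear: Look-alike: matt black plastic toothed gear with yellow paint round the top of its black hub; it does not belong in the caddy. Gear 64 mm across and 10 mm thick, lying flat, with a round hub 28 mm in diameter standing up from its middle, the hub's top 45 mm above the underside. Origin: centre of the underside; z up along the hub. Loose, about 80 g.
- grinding_wheel: Look-alike: reddish-brown abrasive grinding wheel, smooth rim without teeth, dark hub without paint; it does not belong in the caddy. Wheel 64 mm across and 10 mm thick, lying flat, with a round hub 28 mm in diameter standing up from its middle, the hub's top 45 mm above the underside. Origin: centre of the underside; z up along the hub. Loose, about 150 g.
There are look-alikes about, which are no part of the job. What is shaped like the gear_blue but turquoise is not meant.

How it is judged:
By the outcome, as a careful person would: the job done as asked, in the order asked, and still so for the second after the job is handed in, with the robot touching nothing.
It also fails if it takes over 104 s, if anything falls off the work surface, if the arm or the gripper's body presses on something with over 40 N, if the wrist force passes 120 N, or if a joint passes its speed limit or range.

## Working session

There is one attempt and no reset: what is moved stays moved. The work goes in short steps, Python scripts to look and compute and a tool call to move; the robot and the scene stay as the last step left them, time stands still between calls to the robot, and variables do not carry over. Pictures are saved under pics/ and viewed, about 12 in all and at most 16, crops included, and the job is handed in when it is done.

Besides the shell and the picture viewer there is one more tool, called after "Call:" as a command line: name --argument value ..., lists and objects as JSON in quotes. step_arm: Moves the arm, as the interface text tells. Its arguments: {"type":"object","properties":{"claw":{"type":"array","items":{"type":"number"}},"travel":{"type":"array","items":{"type":"array","items":{"type":"number"}}},"turn":{"type":"array","items":{"type":"array","items":{"type":"number"}}}},"required":["claw","travel","turn"]}

```bash
mkdir -p pics
python3 - <<'E'
from plant import manip
import cv2
s=manip.observe(); print({k:s[k] for k in('time','tool_pos','eef_rot','gripper_width')})
for n in('top','side'):
    cv2.imwrite(f'pics/{n}0.png',manip.capture(n)[:,:,::-1]); print(n,manip.camera_model(n))
E
```

```text
{'time': 0.0, 'tool_pos': array([0.17643239, 0.52066137, 0.30220526]), 'eef_rot': array([ 2.90492856e-04,  8.12720957e-01,  5.82652829e-01, -4.92886409e-04]), 'gripper_width': 0.09273866662700929}
top {'vertical_fov': 51.28510351553442, 'cx': 320.08178605983016, 'cy': 205.28510293376786, 'R': array([[-0.00839503, -0.99979003,  0.01869264],
       [-0.99048276,  0.00574579, -0.13751684],
       [ 0.13738056, -0.01966919, -0.99032303]]), 't': array([-0.01384371,  0.4896887 ,  0.97472466])}
side {'vertical_fov': 48.17132453354287, 'cx': 316.6430493137637, 'cy': 205.98960298613895, 'R': array([[ 0.79641241, -0.60444231, -0.0194105 ],
       [-0.39255725, -0.49228469, -0.77688776],
       [ 0.46002834,  0.62634278, -0.62933985]]), 't': array([-0.39058495,  0.1967232 ,  0.79320331])}
```

View pics/top0.png

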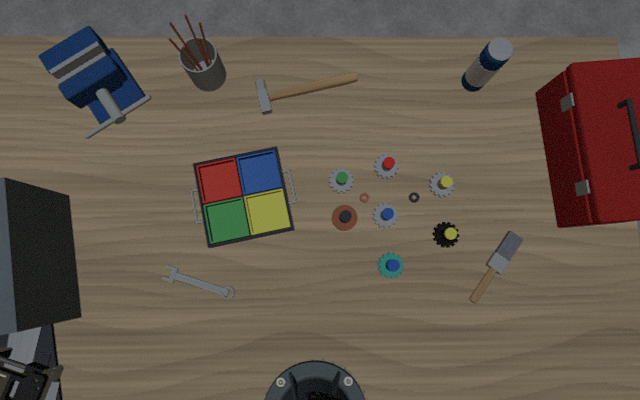

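View pics/side0.png

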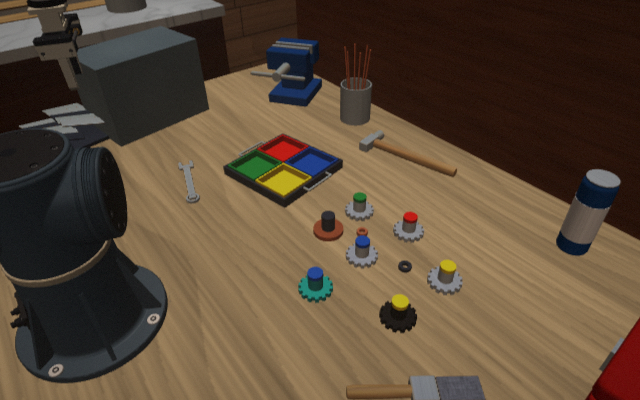

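Run:
```python
import cv2
a=cv2.imread('pics/top0.png');b=cv2.imread('pics/side0.png')
c=a[140:260,185:475]; c=cv2.resize(c,(797,330),interpolation=cv2.INTER_CUBIC)  # x2.75
cv2.imwrite('pics/topc.png',c)
c=b[120:340,215:475]; cv2.imwrite('pics/sidec.png',cv2.resize(c,None,fx=2.7,fy=2.7,interpolation=cv2.INTER_CUBIC))
```

```text
(no output)
```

View pics/topc.png

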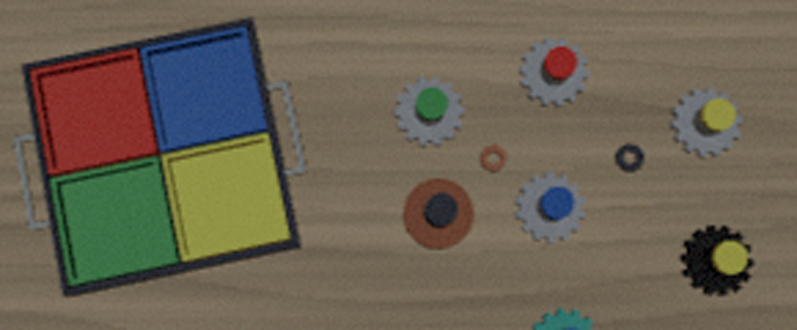

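View pics/sidec.png

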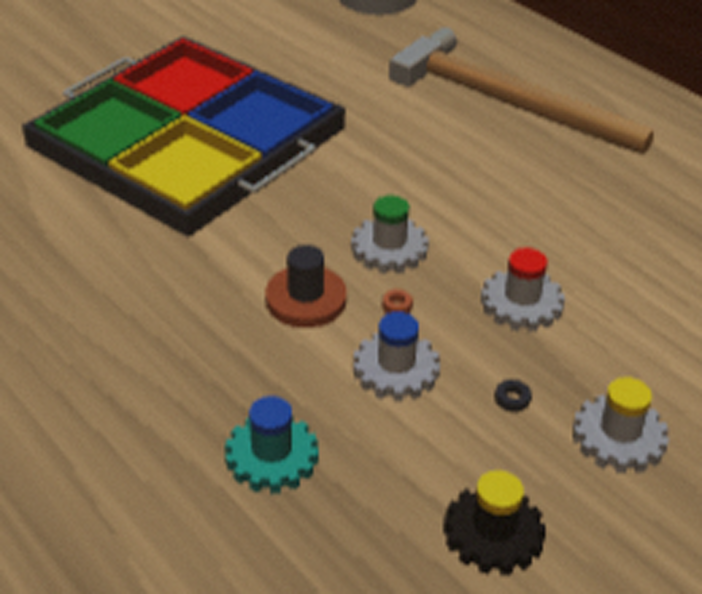

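```bash
cat > h.py <<'E'
from plant import manip
import numpy as np, cv2
def cam(n):
    m=manip.camera_model(n); f=200/np.tan(np.radians(m['vertical_fov']/2))
    K=np.array([[f,0,m['cx']],[0,f,m['cy']],[0,0,1]]); return K,m['R'],m['t']
C={n:cam(n) for n in('top','side')}
def P(n): K,R,t=C[n]; return K@np.c_[R,t]
def proj(n,X): u=P(n)@np.r_[X,1]; return u[:2]/u[2]
def tri(a,b):
    X=cv2.triangulatePoints(P('top'),P('side'),np.array(a,float)[:,None],np.array(b,float)[:,None]).ravel(); X=X[:3]/X[3]
    return X, proj('top',X)-a, proj('side',X)-b
def atz(n,px,z):
    K,R,t=C[n]; d=R.T@np.linalg.inv(K)@np.r_[px,1]; o=-R.T@t; return o+d*(z-o[2])/d[2]
E
python3 - <<'E'
from h import *
np.set_printoptions(precision=4,suppress=True)
T=lambda p:np.array(p)/2.748+[185,140]-.3
S=lambda p:np.array(p)/2.7+[215,120]-.3
for n,a,b,g in [('green',(432,104),(391,206),(429,111)),('red',(561,62),(528,258),(553,73)),('yellow',(719,114),(629,390),(706,122)),('blue',(557,203),(399,322),(550,207))]:
    print(n,*tri(T(a),S(b)),'t45',atz('top',T(a),.045)[:2],'s45',atz('side',S(b),.045)[:2],'flange10',atz('top',T(g),.010)[:2])
for n,a,b in [('mid',(161,156),(189,112)),('redO',(30,67),(184,40)),('blueO',(250,26),(337,105)),('yelO',(292,242),(186,208)),('grnO',(65,287),(30,123))]:
    print(n,*tri(T(a),S(b)),'z27',atz('top',T(a),.027)[:2],atz('side',S(b),.027)[:2])
E
```

```text
green [ 0.5555 -0.0705  0.0453] [ 0.0073 -0.0112] [-0.0125  0.0028] t45 [ 0.5555 -0.0705] s45 [ 0.5557 -0.0702] flange10 [ 0.5562 -0.0702]
red [ 0.5926 -0.1853  0.0467] [ 0.0247 -0.0346] [-0.042  0.011] t45 [ 0.5929 -0.1856] s45 [ 0.5943 -0.1841] flange10 [ 0.5912 -0.1846]
yellow [ 0.5448 -0.3234  0.0471] [-0.0428  0.0573] [ 0.0793 -0.0225] t45 [ 0.5453 -0.3242] s45 [ 0.5465 -0.3222] flange10 [ 0.5448 -0.3234]
blue [ 0.4673 -0.178   0.0476] [ 0.1387 -0.2172] [-0.2691  0.0571] t45 [ 0.4671 -0.1782] s45 [ 0.4697 -0.1763] flange10 [ 0.4676 -0.1781]
mid [0.5153 0.1677 0.03  ] [ 0.56  -1.014] [-0.9672  0.1433] z27 [0.5133 0.1695] [0.52   0.1707]
redO [0.5946 0.2891 0.0233] [-0.1953  0.354 ] [ 0.3101 -0.0495] z27 [0.5946 0.2876] [0.5904 0.284 ]
blueO [0.6315 0.0909 0.0294] [ 0.1337 -0.2124] [-0.2099  0.0434] z27 [0.6317 0.0915] [0.6344 0.0936]
yelO [0.4368 0.0531 0.0256] [ 0.1348 -0.2491] [-0.2603  0.0383] z27 [0.4361 0.0534] [0.4365 0.0514]
grnO [0.3977 0.252  0.0238] [-0.1163  0.2488] [ 0.2279 -0.0228] z27 [0.3982 0.2509] [0.3953 0.2477]
```

```bash
cat >> h.py <<'E'
from scipy.spatial.transform import Rotation
def plan(*T):
    s=manip.observe(); p=s['tool_pos']; w,x,y,z=s['eef_rot']; R=Rotation.from_quat([x,y,z,w])
    for t in T:
        d=R.inv().apply(np.array(t)-p)/.02; n=int(np.ceil(abs(d).max()/.95)); print(np.round(t,4),'units',d.round(2),'rows',n,(d/max(n,1)).round(3)); p=np.array(t)
    print(s['time'],s['tool_pos'].round(4),s['ft_force'].round(1),s['gripper_width'])
E
python3 -c "
from h import *
plan((.5555,-.0703,.19),(.5555,-.0703,.1),(.5555,-.0703,.19),(.4568,.2107,.19),(.4568,.2107,.109),(.4568,.2107,.19),(.592,-.185,.19),(.592,-.185,.1),(.592,-.185,.19),(.555,.2294,.19),(.555,.2294,.19),(.4675,-.178,.19),(.5737,.1312,.19),(.545,-.3235,.19),(.4755,.1125,.19))"
```

```text
[ 0.5555 -0.0703  0.19  ] units [-21.9   27.44   5.63] rows 29 [-0.755  0.946  0.194]
[ 0.5555 -0.0703  0.1   ] units [0.  0.  4.5] rows 5 [0.001 0.    0.9  ]
[ 0.5555 -0.0703  0.19  ] units [-0.  -0.  -4.5] rows 5 [-0.001 -0.    -0.9  ]
[0.4568 0.2107 0.19  ] units [ 1.172e+01 -9.180e+00 -1.000e-02] rows 13 [ 0.902 -0.706 -0.001]
[0.4568 0.2107 0.109 ] units [0.   0.   4.05] rows 5 [0.001 0.    0.81 ]
[0.4568 0.2107 0.19  ] units [-0.   -0.   -4.05] rows 5 [-0.001 -0.    -0.81 ]
[ 0.592 -0.185  0.19 ] units [-16.57  12.75   0.02] rows 18 [-0.92   0.708  0.001]
[ 0.592 -0.185  0.1  ] units [0.  0.  4.5] rows 5 [0.001 0.    0.9  ]
[ 0.592 -0.185  0.19 ] units [-0.  -0.  -4.5] rows 5 [-0.001 -0.    -0.9  ]
[0.555  0.2294 0.19  ] units [19.03 -8.4  -0.02] rows 21 [ 0.906 -0.4   -0.001]
[0.555  0.2294 0.19  ] units [0. 0. 0.] rows 0 [0. 0. 0.]
[ 0.4675 -0.178   0.19  ] units [-2.07e+01  2.39e+00  2.00e-02] rows 22 [-0.941  0.109  0.001]
[0.5737 0.1312 0.19  ] units [16.35  0.07 -0.02] rows 18 [ 0.908  0.004 -0.001]
[ 0.545  -0.3235  0.19  ] units [-2.199e+01  5.940e+00  2.000e-02] rows 24 [-0.916  0.247  0.001]
[0.4755 0.1125 0.19  ] units [ 19.53 -10.29  -0.02] rows 21 [ 0.93  -0.49  -0.001]
0.1 [0.1764 0.5207 0.3023] [-0.3 -0.3 -0.1] 0.09307460281342464
```

Call:
step_arm --claw '[0, 0, 0, 0, 0, 0, 0, 0, 0, 0]' --travel '[[-0.73, 0.915, 0.187], [-0.73, 0.915, 0.187], [-0.73, 0.915, 0.187], [-0.73, 0.915, 0.187], [-0.73, 0.915, 0.187], [-0.73, 0.915, 0.187], [-0.73, 0.915, 0.187], [-0.73, 0.915, 0.187], [-0.73, 0.915, 0.187], [-0.73, 0.915, 0.187]]' --turn '[[0, 0, 0], [0, 0, 0], [0, 0, 0], [0, 0, 0], [0, 0, 0], [0, 0, 0], [0, 0, 0], [0, 0, 0], [0, 0, 0], [0, 0, 0]]'

```text
time: 0.93
tool_pos: [0.3033, 0.3228, 0.265]
eef_rot: [0.0, 0.813, 0.583, -0.0]
ft_force: [-0.5, 0.1, 0.5]
gripper_width: 0.0466
```

Call:
step_arm --claw '[0, 0, 0, 0, 0, 0, 0, 0, 0, 0]' --travel '[[-0.73, 0.915, 0.187], [-0.73, 0.915, 0.187], [-0.73, 0.915, 0.187], [-0.73, 0.915, 0.187], [-0.73, 0.915, 0.187], [-0.73, 0.915, 0.187], [-0.73, 0.915, 0.187], [-0.73, 0.915, 0.187], [-0.73, 0.915, 0.187], [-0.73, 0.915, 0.187]]' --turn '[[0, 0, 0], [0, 0, 0], [0, 0, 0], [0, 0, 0], [0, 0, 0], [0, 0, 0], [0, 0, 0], [0, 0, 0], [0, 0, 0], [0, 0, 0]]'

```text
time: 1.77
tool_pos: [0.4298, 0.1257, 0.2276]
eef_rot: [-0.0, 0.813, 0.583, -0.0]
ft_force: [-0.1, 0.1, 0.4]
gripper_width: 0.0466
```

Call:
step_arm --claw '[0, 0, 0, 0, 0, 0, 0, 0, 0, 0]' --travel '[[-0.73, 0.915, 0.187], [-0.73, 0.915, 0.187], [-0.73, 0.915, 0.187], [-0.73, 0.915, 0.187], [-0.73, 0.915, 0.187], [-0.73, 0.915, 0.187], [-0.73, 0.915, 0.187], [-0.73, 0.915, 0.187], [-0.73, 0.915, 0.187], [-0.73, 0.915, 0.187]]' --turn '[[0, 0, 0], [0, 0, 0], [0, 0, 0], [0, 0, 0], [0, 0, 0], [0, 0, 0], [0, 0, 0], [0, 0, 0], [0, 0, 0], [0, 0, 0]]'

```text
time: 2.6
tool_pos: [0.5562, -0.0712, 0.19]
eef_rot: [-0.0, 0.813, 0.583, -0.0]
ft_force: [0.9, -0.5, -0.2]
gripper_width: 0.0467
```

Call:
step_arm --claw '[0, 0]' --travel '[[0, 0, 0], [0, 0, 0]]' --turn '[[0, 0, 0], [0, 0, 0]]'

```text
time: 2.77
tool_pos: [0.5558, -0.0708, 0.1899]
eef_rot: [-0.0, 0.813, 0.582, -0.0]
ft_force: [0.1, 0.0, 0.4]
gripper_width: 0.0463
```

```bash
python3 -c "
from h import *
plan((.5555,-.0703,.13),(.5555,-.0703,.1))
a=manip.capture('side')[120:320,260:460];b=manip.capture('top')[100:300,240:440]
cv2.imwrite('pics/a.png',cv2.resize(np.hstack([a,b])[:,:,::-1],None,fx=2,fy=2))"
```

```text
[ 0.5555 -0.0703  0.13  ] units [ 0.02 -0.02  3.  ] rows 4 [ 0.004 -0.004  0.749]
[ 0.5555 -0.0703  0.1   ] units [0.  0.  1.5] rows 2 [0.    0.001 0.75 ]
2.7667 [ 0.5558 -0.0708  0.1899] [0.1 0.  0.4] 0.04628022473362502
```

View pics/a.png

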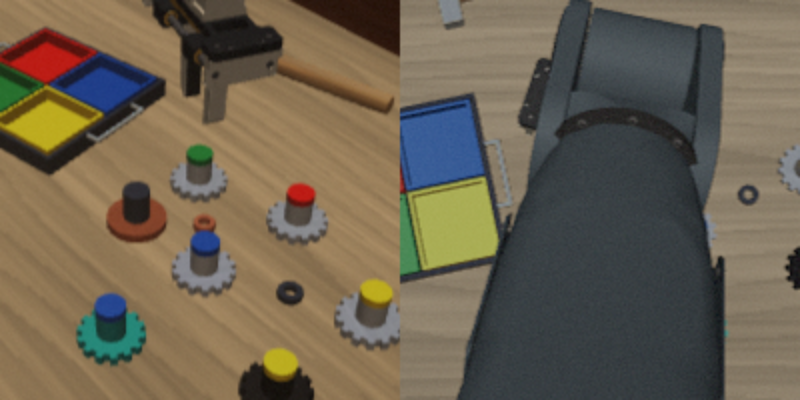

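The gripper hangs over the green gear (hub at about (200,155) in the left half), with the fingers either side of it. I'm going down to grip.

Call:
step_arm --claw '[0, 0, 0, 0, 0, 0, 1, 1, 1, 1]' --travel '[[0.0, 0, 0.9], [0, 0, 0.9], [0, 0, 0.9], [0, 0, 0.9], [0, 0, 0.6], [0, 0, 0.3], [0, 0, 0], [0, 0, 0], [0, 0, 0], [0, 0, 0]]' --turn '[[0, 0, 0], [0, 0, 0], [0, 0, 0], [0, 0, 0], [0, 0, 0], [0, 0, 0], [0, 0, 0], [0, 0, 0], [0, 0, 0], [0, 0, 0]]'

```text
time: 3.7
tool_pos: [0.5563, -0.0701, 0.1015]
eef_rot: [0.001, 0.813, 0.583, 0.001]
ft_force: [0.6, 0.2, 2.7]
gripper_width: 0.0276
```

Call:
step_arm --claw '[1, 1, 1]' --travel '[[0, 0, 0], [0, 0, 0], [0, 0, -0.5]]' --turn '[[0, 0, 0], [0, 0, 0], [0, 0, 0]]'

```text
time: 3.95
tool_pos: [0.5552, -0.07, 0.1098]
eef_rot: [-0.001, 0.813, 0.583, -0.001]
ft_force: [-0.5, 0.9, -2.7]
gripper_width: 0.0273
```

Call:
step_arm --claw '[1, 1, 1, 1, 1, 1, 1, 1, 1, 1]' --travel '[[0, 0, -0.8], [0, 0, -0.8], [0, 0, -0.8], [0, 0, -0.8], [0, 0, -0.8], [0.5, -0.4, 0], [0.9, -0.7, 0], [0.9, -0.7, 0], [0.9, -0.7, 0], [0.9, -0.7, 0]]' --turn '[[0, 0, 0], [0, 0, 0], [0, 0, 0], [0, 0, 0], [0, 0, 0], [0, 0, 0], [0, 0, 0], [0, 0, 0], [0, 0, 0], [0, 0, 0]]'

```text
time: 4.78
tool_pos: [0.5203, 0.0295, 0.19]
eef_rot: [-0.0, 0.813, 0.583, -0.0]
ft_force: [0.5, 0.3, -2.7]
gripper_width: 0.0276
```

Call:
step_arm --claw '[1, 1, 1, 1, 1, 1, 1, 1, 1, 1]' --travel '[[0.9, -0.7, 0], [0.9, -0.7, 0], [0.9, -0.7, 0], [0.9, -0.7, 0], [0.9, -0.7, 0], [0.9, -0.7, 0], [0.9, -0.7, 0], [0.9, -0.7, 0], [0.42, -0.38, 0], [0, 0, 0]]' --turn '[[0, 0, 0], [0, 0, 0], [0, 0, 0], [0, 0, 0], [0, 0, 0], [0, 0, 0], [0, 0, 0], [0, 0, 0], [0, 0, 0], [0, 0, 0]]'

```text
time: 5.62
tool_pos: [0.4557, 0.2124, 0.1901]
eef_rot: [-0.0, 0.812, 0.584, -0.0]
ft_force: [1.4, -0.0, -2.1]
gripper_width: 0.0278
```

```bash
python3 -c "
from h import *
plan((.4568,.2107,.1105))
a=manip.capture('side')[60:260,200:400];b=manip.capture('top')[100:300,160:360]
cv2.imwrite('pics/b.png',cv2.resize(np.hstack([a,b])[:,:,::-1],None,fx=2,fy=2))"
```

```text
[0.4568 0.2107 0.1105] units [-0.06  0.08  3.98] rows 5 [-0.012  0.016  0.796]
5.6167 [0.4557 0.2124 0.1901] [ 1.4 -0.  -2.1] 0.027768112372098933
```

View pics/b.png

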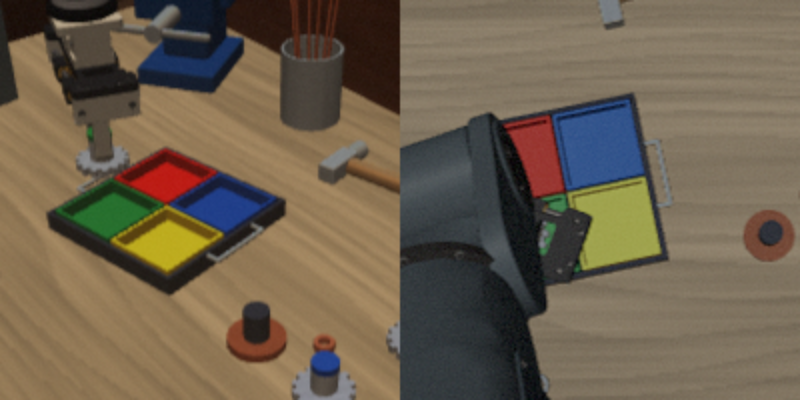

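The gear hangs level over the green bin (left half, gear at about (100,160)). I'm lowering it, slowly at the end.

Call:
step_arm --claw '[1, 1, 1, 1, 1, 1, 1, 1, 1, 1]' --travel '[[-0.06, 0.06, 0.7], [0, 0, 0.8], [0, 0, 0.8], [0, 0, 0.7], [0, 0, 0.5], [0, 0, 0.3], [0, 0, 0.1], [0, 0, 0.05], [0, 0, 0], [0, 0, 0]]' --turn '[[0, 0, 0], [0, 0, 0], [0, 0, 0], [0, 0, 0], [0, 0, 0], [0, 0, 0], [0, 0, 0], [0, 0, 0], [0, 0, 0], [0, 0, 0]]'

```text
time: 6.55
tool_pos: [0.4583, 0.2093, 0.1121]
eef_rot: [0.0, 0.813, 0.583, 0.0]
ft_force: [0.1, 0.0, -3.0]
gripper_width: 0.0274
```

Call:
step_arm --claw '[1, 1]' --travel '[[0, 0, 0.05], [0, 0, 0]]' --turn '[[0, 0, 0], [0, 0, 0]]'

```text
time: 6.72
tool_pos: [0.4581, 0.2093, 0.1108]
eef_rot: [0.0, 0.813, 0.583, 0.0]
ft_force: [0.5, -0.8, -2.4]
gripper_width: 0.0273
```

Call:
step_arm --claw '[1, 1]' --travel '[[0, 0, 0.05], [0, 0, 0]]' --turn '[[0, 0, 0], [0, 0, 0]]'

```text
time: 6.88
tool_pos: [0.4581, 0.2093, 0.1104]
eef_rot: [0.0, 0.813, 0.583, 0.0]
ft_force: [-4.2, -0.3, 10.2]
gripper_width: 0.0272
```

Call:
step_arm --claw '[1, 1]' --travel '[[0, 0, 0.05], [0, 0, 0]]' --turn '[[0, 0, 0], [0, 0, 0]]'

```text
time: 7.05
tool_pos: [0.4581, 0.2094, 0.1104]
eef_rot: [0.0, 0.813, 0.583, 0.0]
ft_force: [-9.0, -3.5, 26.5]
gripper_width: 0.0275
```

Contact at z = 0.1104. I'm releasing here.

Call:
step_arm --claw '[0.2, 0.2, 0.2, 0.2, 0.2, 0.2, 0.2, 0.2, 0.2, 0.2]' --travel '[[0, 0, -0.05], [0, 0, 0], [0, 0, 0], [0, 0, -0.4], [0, 0, -0.8], [0, 0, -0.9], [0, 0, -0.9], [0, 0, -0.9], [-0.45, 0.35, 0], [-0.9, 0.7, 0]]' --turn '[[0, 0, 0], [0, 0, 0], [0, 0, 0], [0, 0, 0], [0, 0, 0], [0, 0, 0], [0, 0, 0], [0, 0, 0], [0, 0, 0], [0, 0, 0]]'

```text
time: 7.88
tool_pos: [0.4693, 0.1775, 0.1884]
eef_rot: [0.0, 0.812, 0.584, 0.001]
ft_force: [-0.3, -1.1, -1.1]
gripper_width: 0.0371
```

Call:
step_arm --claw '[0, 0, 0, 0, 0, 0, 0, 0, 0, 0]' --travel '[[-0.9, 0.7, 0], [-0.9, 0.7, 0], [-0.9, 0.7, 0], [-0.9, 0.7, 0], [-0.9, 0.7, 0], [-0.9, 0.7, 0], [-0.9, 0.7, 0], [-0.9, 0.7, 0], [-0.9, 0.7, 0], [-0.9, 0.7, 0]]' --turn '[[0, 0, 0], [0, 0, 0], [0, 0, 0], [0, 0, 0], [0, 0, 0], [0, 0, 0], [0, 0, 0], [0, 0, 0], [0, 0, 0], [0, 0, 0]]'

```text
time: 8.72
tool_pos: [0.544, -0.0402, 0.187]
eef_rot: [-0.0, 0.813, 0.583, -0.0]
ft_force: [-0.5, 0.1, -0.5]
gripper_width: 0.0469
```

Call:
step_arm --claw '[0, 0, 0, 0, 0, 0, 0, 0]' --travel '[[-0.9, 0.7, 0], [-0.9, 0.7, 0], [-0.9, 0.7, 0], [-0.9, 0.7, 0], [-0.9, 0.7, 0], [-0.9, 0.7, 0], [0, 0, 0], [0, 0, 0]]' --turn '[[0, 0, 0], [0, 0, 0], [0, 0, 0], [0, 0, 0], [0, 0, 0], [0, 0, 0], [0, 0, 0], [0, 0, 0]]'

```text
time: 9.38
tool_pos: [0.5884, -0.1688, 0.1867]
eef_rot: [-0.0, 0.813, 0.582, -0.0]
ft_force: [-0.6, 0.3, -0.4]
gripper_width: 0.0464
```

```bash
python3 -c "
from h import *
plan((.592,-.185,.19),(.592,-.185,.1))
a=manip.capture('side')[60:260,200:400]
cv2.imwrite('pics/c.png',cv2.resize(a[:,:,::-1],None,fx=2,fy=2))"
```

```text
[ 0.592 -0.185  0.19 ] units [-0.71  0.43 -0.17] rows 1 [-0.71   0.43  -0.165]
[ 0.592 -0.185  0.1  ] units [-0.   0.   4.5] rows 5 [-0.     0.001  0.9  ]
9.3833 [ 0.5884 -0.1688  0.1867] [-0.6  0.3 -0.4] 0.04642380162790837
```

View pics/c.png

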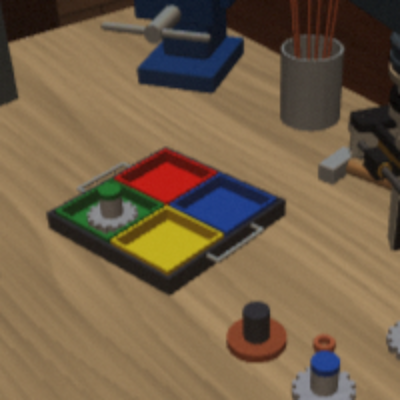

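The green gear lies flat in its bin, with its hub up at (110,190). Red is next.

Call:
step_arm --claw '[0, 0, 0, 0, 0, 0, 0, 1, 1, 1]' --travel '[[-0.71, 0.43, 0], [0, 0, 0.9], [0, 0, 0.9], [0, 0, 0.9], [0, 0, 0.9], [0, 0, 0.5], [0, 0, 0.2], [0, 0, 0], [0, 0, 0], [0, 0, 0]]' --turn '[[0, 0, 0], [0, 0, 0], [0, 0, 0], [0, 0, 0], [0, 0, 0], [0, 0, 0], [0, 0, 0], [0, 0, 0], [0, 0, 0], [0, 0, 0]]'

```text
time: 10.27
tool_pos: [0.593, -0.1841, 0.1026]
eef_rot: [0.001, 0.813, 0.583, 0.0]
ft_force: [0.1, -0.2, -1.0]
gripper_width: 0.0309
```

Call:
step_arm --claw '[1, 1, 1, 1, 1, 1, 1, 1, 1, 1]' --travel '[[0, 0, 0], [0, 0, 0], [0, 0, 0], [0, 0, -0.5], [0, 0, -0.8], [0, 0, -0.9], [0, 0, -0.9], [0, 0, -0.9], [0, 0, -0.5], [0, 0, 0]]' --turn '[[0, 0, 0], [0, 0, 0], [0, 0, 0], [0, 0, 0], [0, 0, 0], [0, 0, 0], [0, 0, 0], [0, 0, 0], [0, 0, 0], [0, 0, 0]]'

```text
time: 11.1
tool_pos: [0.5932, -0.1842, 0.194]
eef_rot: [0.002, 0.813, 0.583, 0.001]
ft_force: [-0.3, -0.1, -2.2]
gripper_width: 0.0272
```

```bash
python3 -c "
from h import *
plan((.555,.2294,.19))"
```

```text
[0.555  0.2294 0.19  ] units [18.97 -8.45  0.17] rows 20 [ 0.949 -0.422  0.008]
11.1 [ 0.5932 -0.1842  0.194 ] [-0.3 -0.1 -2.2] 0.02723597693516366
```

Call:
step_arm --claw '[1, 1, 1, 1, 1, 1, 1, 1, 1, 1]' --travel '[[0.5, -0.22, 0], [0.92, -0.41, 0], [0.92, -0.41, 0], [0.92, -0.41, 0], [0.92, -0.41, 0], [0.92, -0.41, 0], [0.92, -0.41, 0], [0.92, -0.41, 0], [0.92, -0.41, 0], [0.92, -0.41, 0]]' --turn '[[0, 0, 0], [0, 0, 0], [0, 0, 0], [0, 0, 0], [0, 0, 0], [0, 0, 0], [0, 0, 0], [0, 0, 0], [0, 0, 0], [0, 0, 0]]'

```text
time: 11.93
tool_pos: [0.5737, 0.0092, 0.1901]
eef_rot: [-0.001, 0.813, 0.583, -0.001]
ft_force: [0.4, -0.6, -1.8]
gripper_width: 0.0271
```

Call:
step_arm --claw '[1, 1, 1, 1, 1, 1, 1, 1, 1, 1]' --travel '[[0.92, -0.41, 0], [0.92, -0.41, 0], [0.92, -0.41, 0], [0.92, -0.41, 0], [0.92, -0.41, 0], [0.92, -0.41, 0], [0.92, -0.41, 0], [0.92, -0.41, 0], [0.92, -0.41, 0], [0.92, -0.41, 0]]' --turn '[[0, 0, 0], [0, 0, 0], [0, 0, 0], [0, 0, 0], [0, 0, 0], [0, 0, 0], [0, 0, 0], [0, 0, 0], [0, 0, 0], [0, 0, 0]]'

```text
time: 12.77
tool_pos: [0.5549, 0.2094, 0.19]
eef_rot: [-0.0, 0.813, 0.583, -0.001]
ft_force: [0.6, -0.0, -2.8]
gripper_width: 0.0276
```

Call:
step_arm --claw '[1, 1, 1]' --travel '[[0.9, -0.41, 0], [0, 0, 0], [0, 0, 0]]' --turn '[[0, 0, 0], [0, 0, 0], [0, 0, 0]]'

```text
time: 13.02
tool_pos: [0.5531, 0.2286, 0.1902]
eef_rot: [-0.0, 0.812, 0.583, -0.001]
ft_force: [0.1, -0.9, -3.5]
gripper_width: 0.0276
```

```bash
python3 -c "
from h import *
plan((.555,.2294,.1105))"
```

```text
[0.555  0.2294 0.1105] units [0.07 0.08 3.99] rows 5 [0.015 0.017 0.797]
13.0167 [0.5531 0.2286 0.1902] [ 0.1 -0.9 -3.5] 0.027570743797492032
```

Call:
step_arm --claw '[1, 1, 1, 1, 1, 1, 1, 1, 1, 1]' --travel '[[0.06, 0.06, 0.7], [0, 0, 0.8], [0, 0, 0.8], [0, 0, 0.7], [0, 0, 0.4], [0, 0, 0.3], [0, 0, 0.1], [0, 0, 0], [0, 0, 0], [0, 0, 0]]' --turn '[[0, 0, 0], [0, 0, 0], [0, 0, 0], [0, 0, 0], [0, 0, 0], [0, 0, 0], [0, 0, 0], [0, 0, 0], [0, 0, 0], [0, 0, 0]]'

```text
time: 13.85
tool_pos: [0.5561, 0.2285, 0.1162]
eef_rot: [0.0, 0.813, 0.583, 0.001]
ft_force: [0.2, 0.4, -2.3]
gripper_width: 0.0277
```

Call:
step_arm --claw '[1, 1, 1]' --travel '[[0, 0, 0.05], [0, 0, 0], [0, 0, 0]]' --turn '[[0, 0, 0], [0, 0, 0], [0, 0, 0]]'

```text
time: 14.1
tool_pos: [0.5558, 0.2285, 0.1148]
eef_rot: [0.0, 0.813, 0.583, 0.0]
ft_force: [0.0, -0.2, -2.0]
gripper_width: 0.0277
```

Call:
step_arm --claw '[1, 1, 1]' --travel '[[0, 0, 0.05], [0, 0, 0], [0, 0, 0]]' --turn '[[0, 0, 0], [0, 0, 0], [0, 0, 0]]'

```text
time: 14.35
tool_pos: [0.5557, 0.2285, 0.1135]
eef_rot: [-0.0, 0.813, 0.583, -0.0]
ft_force: [-0.2, -0.1, -3.1]
gripper_width: 0.0272
```

Call:
step_arm --claw '[1, 1, 1]' --travel '[[0, 0, 0.05], [0, 0, 0], [0, 0, 0]]' --turn '[[0, 0, 0], [0, 0, 0], [0, 0, 0]]'

```text
time: 14.6
tool_pos: [0.5557, 0.2285, 0.1125]
eef_rot: [-0.0, 0.813, 0.583, -0.0]
ft_force: [-0.5, -0.5, -1.2]
gripper_width: 0.0274
```

Call:
step_arm --claw '[1, 1, 1]' --travel '[[0, 0, 0.05], [0, 0, 0], [0, 0, 0]]' --turn '[[0, 0, 0], [0, 0, 0], [0, 0, 0]]'

```text
time: 14.85
tool_pos: [0.5558, 0.2285, 0.1116]
eef_rot: [0.0, 0.813, 0.583, 0.0]
ft_force: [-0.7, 0.3, 0.1]
gripper_width: 0.0277
```

Call:
step_arm --claw '[1, 1, 1]' --travel '[[0, 0, 0.03], [0, 0, 0], [0, 0, 0]]' --turn '[[0, 0, 0], [0, 0, 0], [0, 0, 0]]'

```text
time: 15.1
tool_pos: [0.5558, 0.2285, 0.1116]
eef_rot: [0.0, 0.813, 0.583, 0.0]
ft_force: [-2.7, -1.1, 6.4]
gripper_width: 0.0276
```

Call:
step_arm --claw '[0.2, 0.2, 0.2, 0.2, 0.2, 0.2, 0.2, 0.2, 0.2, 0.2]' --travel '[[0, 0, 0], [0, 0, 0], [0, 0, 0], [0, 0, -0.4], [0, 0, -0.8], [0, 0, -0.9], [0, 0, -0.9], [0, 0, -0.9], [-0.47, 0.05, 0], [-0.94, 0.1, 0]]' --turn '[[0, 0, 0], [0, 0, 0], [0, 0, 0], [0, 0, 0], [0, 0, 0], [0, 0, 0], [0, 0, 0], [0, 0, 0], [0, 0, 0], [0, 0, 0]]'

```text
time: 15.93
tool_pos: [0.5499, 0.2014, 0.19]
eef_rot: [0.0, 0.812, 0.583, 0.001]
ft_force: [-0.1, -0.7, -0.7]
gripper_width: 0.0372
```

Call:
step_arm --claw '[0, 0, 0, 0, 0, 0, 0, 0, 0, 0]' --travel '[[-0.94, 0.1, 0], [-0.94, 0.1, 0], [-0.94, 0.1, 0], [-0.94, 0.1, 0], [-0.94, 0.1, 0], [-0.94, 0.1, 0], [-0.94, 0.1, 0], [-0.94, 0.1, 0], [-0.94, 0.1, 0], [-0.94, 0.1, 0]]' --turn '[[0, 0, 0], [0, 0, 0], [0, 0, 0], [0, 0, 0], [0, 0, 0], [0, 0, 0], [0, 0, 0], [0, 0, 0], [0, 0, 0], [0, 0, 0]]'

```text
time: 16.77
tool_pos: [0.5074, 0.0151, 0.1886]
eef_rot: [-0.0, 0.813, 0.583, -0.0]
ft_force: [-0.3, -0.6, 0.2]
gripper_width: 0.0465
```

Call:
step_arm --claw '[0, 0, 0, 0, 0, 0, 0, 0, 0, 0]' --travel '[[-0.94, 0.1, 0], [-0.94, 0.1, 0], [-0.94, 0.1, 0], [-0.94, 0.1, 0], [-0.94, 0.1, 0], [-0.94, 0.1, 0], [-0.94, 0.1, 0], [-0.94, 0.1, 0], [-0.94, 0.1, 0], [0, 0, 0]]' --turn '[[0, 0, 0], [0, 0, 0], [0, 0, 0], [0, 0, 0], [0, 0, 0], [0, 0, 0], [0, 0, 0], [0, 0, 0], [0, 0, 0], [0, 0, 0]]'

```text
time: 17.6
tool_pos: [0.4699, -0.152, 0.1887]
eef_rot: [0.0, 0.813, 0.582, -0.0]
ft_force: [-0.4, -0.1, -0.3]
gripper_width: 0.0463
```

Call:
step_arm --claw '[0, 0]' --travel '[[0, 0, 0], [0, 0, 0]]' --turn '[[0, 0, 0], [0, 0, 0]]'

```text
time: 17.77
tool_pos: [0.4706, -0.1493, 0.1887]
eef_rot: [-0.0, 0.813, 0.583, -0.0]
ft_force: [-0.7, 1.2, 0.1]
gripper_width: 0.0463
```

```bash
python3 -c "
from h import *
plan((.4675,-.178,.1867),(.4675,-.178,.1))
a=manip.capture('side')[60:260,200:400]
cv2.imwrite('pics/d.png',cv2.resize(a[:,:,::-1],None,fx=2,fy=2))"
```

```text
[ 0.4675 -0.178   0.1867] units [-1.41  0.31  0.1 ] rows 2 [-0.706  0.157  0.051]
[ 0.4675 -0.178   0.1   ] units [-0.    0.    4.33] rows 5 [-0.     0.     0.867]
17.7667 [ 0.4706 -0.1493  0.1887] [-0.7  1.2  0.1] 0.046349753333977305
```

View pics/d.png

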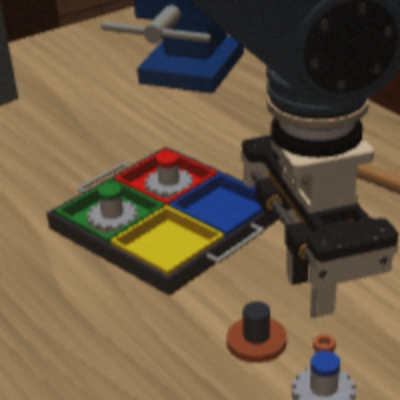

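Red lies flat in its bin, with its hub at (167,160). Now the blue gear on steel.

Call:
step_arm --claw '[0, 0, 0, 0, 0, 0, 0, 0, 0, 0]' --travel '[[-0.7, 0.15, 0], [-0.7, 0.15, 0], [0, 0, 0.7], [0, 0, 0.9], [0, 0, 0.9], [0, 0, 0.9], [0, 0, 0.6], [0, 0, 0.4], [0, 0, 0], [0, 0, 0]]' --turn '[[0, 0, 0], [0, 0, 0], [0, 0, 0], [0, 0, 0], [0, 0, 0], [0, 0, 0], [0, 0, 0], [0, 0, 0], [0, 0, 0], [0, 0, 0]]'

```text
time: 18.65
tool_pos: [0.4677, -0.1777, 0.1011]
eef_rot: [-0.0, 0.813, 0.583, -0.0]
ft_force: [-0.2, 0.3, -0.4]
gripper_width: 0.0463
```

Call:
step_arm --claw '[1, 1, 1, 1, 1, 1]' --travel '[[0, 0, 0], [0, 0, 0], [0, 0, 0], [0, 0, 0], [0, 0, 0], [0, 0, 0]]' --turn '[[0, 0, 0], [0, 0, 0], [0, 0, 0], [0, 0, 0], [0, 0, 0], [0, 0, 0]]'

```text
time: 19.15
tool_pos: [0.4678, -0.1782, 0.1015]
eef_rot: [0.0, 0.813, 0.583, 0.0]
ft_force: [-0.9, 1.3, 6.8]
gripper_width: 0.0274
```

Call:
step_arm --claw '[1, 1, 1, 1, 1, 1, 1, 1]' --travel '[[0, 0, -0.5], [0, 0, -0.8], [0, 0, -0.9], [0, 0, -0.9], [0, 0, -0.9], [0, 0, -0.5], [0, 0, 0], [0, 0, 0]]' --turn '[[0, 0, 0], [0, 0, 0], [0, 0, 0], [0, 0, 0], [0, 0, 0], [0, 0, 0], [0, 0, 0], [0, 0, 0]]'

```text
time: 19.82
tool_pos: [0.4674, -0.1781, 0.1909]
eef_rot: [0.0, 0.813, 0.583, 0.0]
ft_force: [0.1, -0.2, -3.9]
gripper_width: 0.0275
```

```bash
python3 -c "
from h import *
plan((.5737,.1312,.19))"
```

```text
[0.5737 0.1312 0.19  ] units [16.35  0.07  0.05] rows 18 [0.908 0.004 0.003]
19.8167 [ 0.4674 -0.1781  0.1909] [ 0.1 -0.2 -3.9] 0.027457228482633413
```

Call:
step_arm --claw '[1, 1, 1, 1, 1, 1, 1, 1, 1, 1]' --travel '[[0.5, 0, 0], [0.93, 0, 0], [0.93, 0, 0], [0.93, 0, 0], [0.93, 0, 0], [0.93, 0, 0], [0.93, 0, 0], [0.93, 0, 0], [0.93, 0, 0], [0.93, 0, 0]]' --turn '[[0, 0, 0], [0, 0, 0], [0, 0, 0], [0, 0, 0], [0, 0, 0], [0, 0, 0], [0, 0, 0], [0, 0, 0], [0, 0, 0], [0, 0, 0]]'

```text
time: 20.65
tool_pos: [0.5242, -0.0085, 0.1897]
eef_rot: [-0.001, 0.813, 0.583, -0.001]
ft_force: [-0.7, -0.9, -3.1]
gripper_width: 0.0277
```

Call:
step_arm --claw '[1, 1, 1, 1, 1, 1, 1, 1, 1, 1]' --travel '[[0.93, 0, 0], [0.93, 0, 0], [0.93, 0, 0], [0.93, 0, 0], [0.93, 0, 0], [0.93, 0, 0], [0.93, 0.05, 0], [0.95, 0, 0], [0, 0, 0], [0, 0, 0]]' --turn '[[0, 0, 0], [0, 0, 0], [0, 0, 0], [0, 0, 0], [0, 0, 0], [0, 0, 0], [0, 0, 0], [0, 0, 0], [0, 0, 0], [0, 0, 0]]'

```text
time: 21.48
tool_pos: [0.5727, 0.1319, 0.1895]
eef_rot: [-0.0, 0.812, 0.583, -0.001]
ft_force: [0.3, -0.1, -2.5]
gripper_width: 0.0274
```

```bash
python3 -c "
from h import *
plan((.5737,.1312,.1105))"
```

```text
[0.5737 0.1312 0.1105] units [-0.01  0.07  3.95] rows 5 [-0.003  0.013  0.79 ]
21.4833 [0.5727 0.1319 0.1895] [ 0.3 -0.1 -2.5] 0.027406805368938705
```

Call:
step_arm --claw '[1, 1, 1, 1, 1, 1, 1, 1, 1, 1]' --travel '[[0, 0.04, 0.7], [0, 0, 0.8], [0, 0, 0.8], [0, 0, 0.7], [0, 0, 0.4], [0, 0, 0.3], [0, 0, 0.1], [0, 0, 0.05], [0, 0, 0], [0, 0, 0]]' --turn '[[0, 0, 0], [0, 0, 0], [0, 0, 0], [0, 0, 0], [0, 0, 0], [0, 0, 0], [0, 0, 0], [0, 0, 0], [0, 0, 0], [0, 0, 0]]'

```text
time: 22.32
tool_pos: [0.5743, 0.1306, 0.1145]
eef_rot: [0.0, 0.813, 0.583, 0.0]
ft_force: [0.9, -0.2, -3.2]
gripper_width: 0.0277
```

Call:
step_arm --claw '[1, 1, 1]' --travel '[[0, 0, 0.05], [0, 0, 0], [0, 0, 0]]' --turn '[[0, 0, 0], [0, 0, 0], [0, 0, 0]]'

```text
time: 22.57
tool_pos: [0.5741, 0.1307, 0.1131]
eef_rot: [0.0, 0.813, 0.583, 0.0]
ft_force: [-0.4, -0.6, -2.3]
gripper_width: 0.0278
```

Call:
step_arm --claw '[1, 1, 1]' --travel '[[0, 0, 0.05], [0, 0, 0], [0, 0, 0]]' --turn '[[0, 0, 0], [0, 0, 0], [0, 0, 0]]'

```text
time: 22.82
tool_pos: [0.5741, 0.1306, 0.1119]
eef_rot: [-0.0, 0.813, 0.583, -0.0]
ft_force: [0.6, -0.0, -3.1]
gripper_width: 0.0273
```

Call:
step_arm --claw '[1, 1, 1]' --travel '[[0, 0, 0.05], [0, 0, 0], [0, 0, 0]]' --turn '[[0, 0, 0], [0, 0, 0], [0, 0, 0]]'

```text
time: 23.07
tool_pos: [0.5741, 0.1306, 0.1109]
eef_rot: [-0.0, 0.813, 0.583, -0.0]
ft_force: [-0.6, 0.0, -2.6]
gripper_width: 0.0275
```

Call:
step_arm --claw '[1, 1, 1]' --travel '[[0, 0, 0.05], [0, 0, 0], [0, 0, 0]]' --turn '[[0, 0, 0], [0, 0, 0], [0, 0, 0]]'

```text
time: 23.32
tool_pos: [0.5741, 0.1306, 0.1105]
eef_rot: [0.0, 0.813, 0.583, 0.0]
ft_force: [-3.1, -0.7, 5.0]
gripper_width: 0.0279
```

Call:
step_arm --claw '[0.2, 0.2, 0.2, 0.2, 0.2, 0.2, 0.2, 0.2, 0.2, 0.2]' --travel '[[0, 0, 0], [0, 0, 0], [0, 0, 0], [0, 0, -0.4], [0, 0, -0.8], [0, 0, -0.9], [0, 0, -0.9], [0, 0, -0.9], [-0.47, 0.12, 0], [-0.94, 0.25, 0]]' --turn '[[0, 0, 0], [0, 0, 0], [0, 0, 0], [0, 0, 0], [0, 0, 0], [0, 0, 0], [0, 0, 0], [0, 0, 0], [0, 0, 0], [0, 0, 0]]'

```text
time: 24.15
tool_pos: [0.5724, 0.1022, 0.1891]
eef_rot: [0.001, 0.812, 0.583, 0.001]
ft_force: [0.3, -0.5, -0.3]
gripper_width: 0.0374
```

Call:
step_arm --claw '[0, 0, 0, 0, 0, 0, 0, 0, 0, 0]' --travel '[[-0.94, 0.25, 0], [-0.94, 0.25, 0], [-0.94, 0.25, 0], [-0.94, 0.25, 0], [-0.94, 0.25, 0], [-0.94, 0.25, 0], [-0.94, 0.25, 0], [-0.94, 0.25, 0], [-0.94, 0.25, 0], [-0.94, 0.25, 0]]' --turn '[[0, 0, 0], [0, 0, 0], [0, 0, 0], [0, 0, 0], [0, 0, 0], [0, 0, 0], [0, 0, 0], [0, 0, 0], [0, 0, 0], [0, 0, 0]]'

```text
time: 24.98
tool_pos: [0.5585, -0.094, 0.1875]
eef_rot: [-0.0, 0.813, 0.583, -0.0]
ft_force: [0.3, -0.1, 0.2]
gripper_width: 0.0463
```

Call:
step_arm --claw '[0, 0, 0, 0, 0, 0, 0, 0, 0, 0]' --travel '[[-0.94, 0.25, 0], [-0.94, 0.25, 0], [-0.94, 0.25, 0], [-0.94, 0.25, 0], [-0.94, 0.25, 0], [-0.94, 0.25, 0], [-0.94, 0.25, 0], [-0.94, 0.25, 0], [-0.94, 0.25, 0], [-0.94, 0.25, 0]]' --turn '[[0, 0, 0], [0, 0, 0], [0, 0, 0], [0, 0, 0], [0, 0, 0], [0, 0, 0], [0, 0, 0], [0, 0, 0], [0, 0, 0], [0, 0, 0]]'

```text
time: 25.82
tool_pos: [0.5454, -0.288, 0.1875]
eef_rot: [-0.0, 0.813, 0.583, -0.0]
ft_force: [0.5, -0.1, -0.2]
gripper_width: 0.0466
```

Call:
step_arm --claw '[0, 0, 0]' --travel '[[-0.94, 0.25, 0], [0, 0, 0], [0, 0, 0]]' --turn '[[0, 0, 0], [0, 0, 0], [0, 0, 0]]'

```text
time: 26.07
tool_pos: [0.5441, -0.3067, 0.1874]
eef_rot: [-0.0, 0.813, 0.582, -0.0]
ft_force: [-0.4, 0.8, 0.7]
gripper_width: 0.0466
```

```bash
python3 -c "
from h import *
plan((.545,-.3235,.1867),(.545,-.3235,.1))
a=manip.capture('side')[80:360,200:560]
cv2.imwrite('pics/e.png',cv2.resize(a[:,:,::-1],None,fx=2,fy=2))"
```

```text
[ 0.545  -0.3235  0.1867] units [-0.78  0.31  0.03] rows 1 [-0.779  0.312  0.034]
[ 0.545  -0.3235  0.1   ] units [-0.    0.    4.33] rows 5 [-0.     0.001  0.867]
26.0667 [ 0.5441 -0.3067  0.1874] [-0.4  0.8  0.7] 0.04662457511031216
```

View pics/e.png

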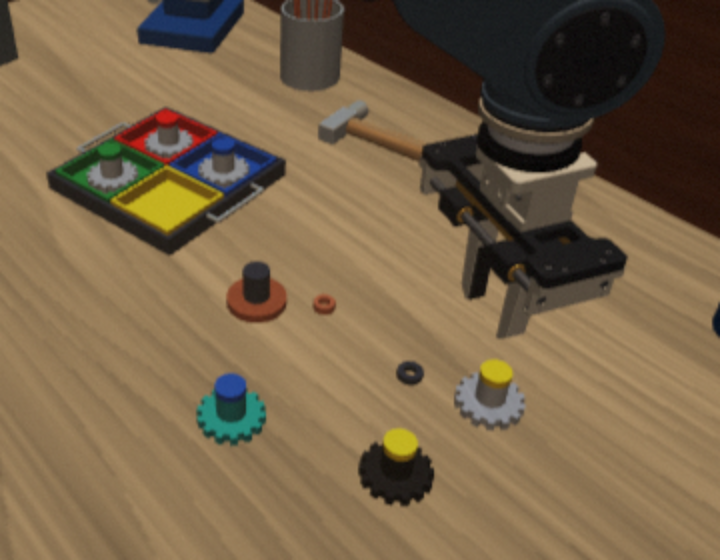

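Blue is seated in its bin at (223,160), and the look-alikes are undisturbed. The steel yellow gear, at (495,385), is next.

Call:
step_arm --claw '[0, 0, 0, 0, 0, 0, 0, 0, 0, 0]' --travel '[[-0.78, 0.31, 0], [0, 0, 0], [0, 0, 0.7], [0, 0, 0.9], [0, 0, 0.9], [0, 0, 0.9], [0, 0, 0.6], [0, 0, 0.35], [0, 0, 0], [0, 0, 0]]' --turn '[[0, 0, 0], [0, 0, 0], [0, 0, 0], [0, 0, 0], [0, 0, 0], [0, 0, 0], [0, 0, 0], [0, 0, 0], [0, 0, 0], [0, 0, 0]]'

```text
time: 26.95
tool_pos: [0.5458, -0.3226, 0.1013]
eef_rot: [0.0, 0.813, 0.583, 0.0]
ft_force: [0.4, -0.7, 0.0]
gripper_width: 0.0464
```

Call:
step_arm --claw '[1, 1, 1, 1, 1, 1]' --travel '[[0, 0, 0], [0, 0, 0], [0, 0, 0], [0, 0, 0], [0, 0, 0], [0, 0, 0]]' --turn '[[0, 0, 0], [0, 0, 0], [0, 0, 0], [0, 0, 0], [0, 0, 0], [0, 0, 0]]'

```text
time: 27.45
tool_pos: [0.5458, -0.3231, 0.1016]
eef_rot: [0.0, 0.813, 0.583, 0.0]
ft_force: [-1.2, 0.6, 6.0]
gripper_width: 0.0277
```

Call:
step_arm --claw '[1, 1, 1, 1, 1, 1, 1, 1]' --travel '[[0, 0, -0.5], [0, 0, -0.8], [0, 0, -0.9], [0, 0, -0.9], [0, 0, -0.9], [0, 0, -0.5], [0, 0, 0], [0, 0, 0]]' --turn '[[0, 0, 0], [0, 0, 0], [0, 0, 0], [0, 0, 0], [0, 0, 0], [0, 0, 0], [0, 0, 0], [0, 0, 0]]'

```text
time: 28.12
tool_pos: [0.5454, -0.3227, 0.1908]
eef_rot: [-0.0, 0.813, 0.583, 0.0]
ft_force: [-0.2, 0.9, -4.2]
gripper_width: 0.0278
```

```bash
python3 -c "
from h import *
plan((.4755,.1125,.19))"
```

```text
[0.4755 0.1125 0.19  ] units [ 19.49 -10.3    0.04] rows 21 [ 0.928 -0.49   0.002]
28.1167 [ 0.5454 -0.3227  0.1908] [-0.2  0.9 -4.2] 0.02778242271987888
```

Call:
step_arm --claw '[1, 1, 1, 1, 1, 1, 1, 1, 1, 1]' --travel '[[0.5, -0.26, 0], [0.95, -0.5, 0], [0.95, -0.5, 0], [0.95, -0.5, 0], [0.95, -0.5, 0], [0.95, -0.5, 0], [0.95, -0.5, 0], [0.95, -0.5, 0], [0.95, -0.5, 0], [0.95, -0.5, 0]]' --turn '[[0, 0, 0], [0, 0, 0], [0, 0, 0], [0, 0, 0], [0, 0, 0], [0, 0, 0], [0, 0, 0], [0, 0, 0], [0, 0, 0], [0, 0, 0]]'

```text
time: 28.95
tool_pos: [0.5124, -0.1191, 0.1898]
eef_rot: [-0.001, 0.813, 0.583, -0.001]
ft_force: [0.7, 0.2, -3.6]
gripper_width: 0.0278
```

Call:
step_arm --claw '[1, 1, 1, 1, 1, 1, 1, 1, 1, 1]' --travel '[[0.95, -0.5, 0], [0.95, -0.5, 0], [0.95, -0.5, 0], [0.95, -0.5, 0], [0.95, -0.5, 0], [0.95, -0.5, 0], [0.95, -0.5, 0], [0.95, -0.5, 0], [0.95, -0.5, 0], [0.95, -0.5, 0]]' --turn '[[0, 0, 0], [0, 0, 0], [0, 0, 0], [0, 0, 0], [0, 0, 0], [0, 0, 0], [0, 0, 0], [0, 0, 0], [0, 0, 0], [0, 0, 0]]'

```text
time: 29.78
tool_pos: [0.4784, 0.0926, 0.1899]
eef_rot: [-0.001, 0.813, 0.583, -0.001]
ft_force: [0.8, 0.1, -4.5]
gripper_width: 0.0276
```

Call:
step_arm --claw '[1, 1, 1]' --travel '[[0.94, -0.52, 0], [0, 0, 0], [0, 0, 0]]' --turn '[[0, 0, 0], [0, 0, 0], [0, 0, 0]]'

```text
time: 30.03
tool_pos: [0.4749, 0.1132, 0.1901]
eef_rot: [-0.0, 0.812, 0.583, -0.001]
ft_force: [-0.3, -0.3, -4.7]
gripper_width: 0.0274
```

```bash
python3 -c "
from h import *
plan((.4755,.1125,.1105))"
```

```text
[0.4755 0.1125 0.1105] units [-0.02  0.05  3.98] rows 5 [-0.004  0.009  0.796]
30.0333 [0.4749 0.1132 0.1901] [-0.3 -0.3 -4.7] 0.027383908773907308
```

Call:
step_arm --claw '[1, 1, 1, 1, 1, 1, 1, 1, 1, 1]' --travel '[[0, 0, 0.7], [0, 0, 0.8], [0, 0, 0.8], [0, 0, 0.7], [0, 0, 0.45], [0, 0, 0.3], [0, 0, 0.1], [0, 0, 0.05], [0, 0, 0], [0, 0, 0]]' --turn '[[0, 0, 0], [0, 0, 0], [0, 0, 0], [0, 0, 0], [0, 0, 0], [0, 0, 0], [0, 0, 0], [0, 0, 0], [0, 0, 0], [0, 0, 0]]'

```text
time: 30.87
tool_pos: [0.4763, 0.1123, 0.1134]
eef_rot: [0.0, 0.813, 0.583, 0.0]
ft_force: [0.6, 0.4, -3.1]
gripper_width: 0.0274
```

Call:
step_arm --claw '[1, 1, 1]' --travel '[[0, 0, 0.05], [0, 0, 0], [0, 0, 0]]' --turn '[[0, 0, 0], [0, 0, 0], [0, 0, 0]]'

```text
time: 31.12
tool_pos: [0.4761, 0.1124, 0.1121]
eef_rot: [0.0, 0.813, 0.583, 0.0]
ft_force: [0.1, 0.5, -3.0]
gripper_width: 0.0274
```

Call:
step_arm --claw '[1, 1, 1]' --travel '[[0, 0, 0.05], [0, 0, 0], [0, 0, 0]]' --turn '[[0, 0, 0], [0, 0, 0], [0, 0, 0]]'

```text
time: 31.37
tool_pos: [0.476, 0.1123, 0.1109]
eef_rot: [-0.0, 0.813, 0.583, -0.0]
ft_force: [0.8, 0.5, -3.1]
gripper_width: 0.0276
```

Call:
step_arm --claw '[1, 1, 1]' --travel '[[0, 0, 0.04], [0, 0, 0], [0, 0, 0]]' --turn '[[0, 0, 0], [0, 0, 0], [0, 0, 0]]'

```text
time: 31.62
tool_pos: [0.476, 0.1124, 0.1106]
eef_rot: [0.0, 0.813, 0.583, 0.0]
ft_force: [-3.1, 0.0, 5.3]
gripper_width: 0.0276
```

Contact. I'm releasing, rising, and moving off towards the right so that the cameras can see the caddy.

Call:
step_arm --claw '[0.2, 0.2, 0.2, 0.2, 0.2, 0.2, 0.2, 0.2, 0.2, 0.2]' --travel '[[0, 0, 0], [0, 0, 0], [0, 0, 0], [0, 0, -0.4], [0, 0, -0.8], [0, 0, -0.9], [0, 0, -0.9], [0, 0, -0.9], [0, 0, -0.9], [-0.5, 0, -0.5]]' --turn '[[0, 0, 0], [0, 0, 0], [0, 0, 0], [0, 0, 0], [0, 0, 0], [0, 0, 0], [0, 0, 0], [0, 0, 0], [0, 0, 0], [0, 0, 0]]'

```text
time: 32.45
tool_pos: [0.4735, 0.1034, 0.2185]
eef_rot: [0.001, 0.812, 0.583, 0.001]
ft_force: [0.7, 0.4, 0.5]
gripper_width: 0.037
```

Call:
step_arm --claw '[0, 0, 0, 0, 0, 0, 0, 0, 0, 0]' --travel '[[-0.94, 0.25, -0.3], [-0.94, 0.25, -0.3], [-0.94, 0.25, -0.3], [-0.94, 0.25, 0], [-0.94, 0.25, 0], [-0.94, 0.25, 0], [-0.94, 0.25, 0], [-0.94, 0.25, 0], [-0.94, 0.25, 0], [-0.94, 0.25, 0]]' --turn '[[0, 0, 0], [0, 0, 0], [0, 0, 0], [0, 0, 0], [0, 0, 0], [0, 0, 0], [0, 0, 0], [0, 0, 0], [0, 0, 0], [0, 0, 0]]'

```text
time: 33.28
tool_pos: [0.4591, -0.0926, 0.2342]
eef_rot: [-0.0, 0.813, 0.583, -0.0]
ft_force: [-0.3, -0.9, 1.1]
gripper_width: 0.0464
```

Call:
step_arm --claw '[0, 0, 0, 0, 0, 0, 0]' --travel '[[-0.94, 0.25, 0], [-0.94, 0.25, 0], [-0.94, 0.25, 0], [-0.94, 0.25, 0], [-0.94, 0.25, 0], [0, 0, 0], [0, 0, 0]]' --turn '[[0, 0, 0], [0, 0, 0], [0, 0, 0], [0, 0, 0], [0, 0, 0], [0, 0, 0], [0, 0, 0]]'

```text
time: 33.87
tool_pos: [0.4527, -0.1889, 0.2341]
eef_rot: [-0.0, 0.813, 0.582, -0.0]
ft_force: [0.6, -0.0, -0.2]
gripper_width: 0.0468
```

```bash
python3 -c "
from h import *
a=manip.capture('side')[110:310,205:405];b=manip.capture('top')[120:320,160:360]
cv2.imwrite('pics/f.png',cv2.resize(np.hstack([a,b])[:,:,::-1],None,fx=2,fy=2))"
```

```text
(no output)
```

View pics/f.png

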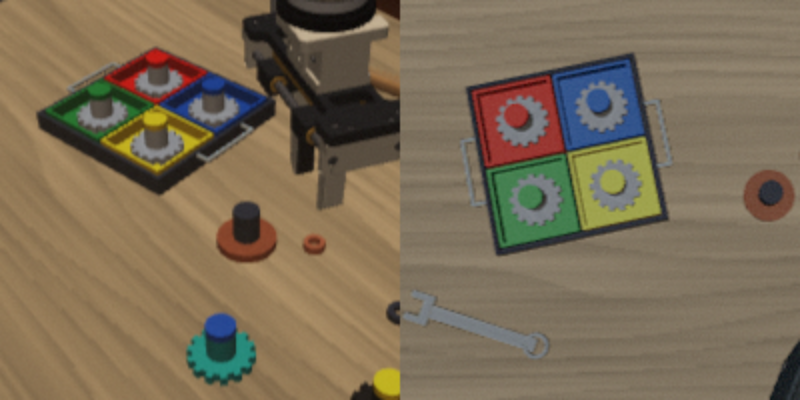

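All four gears lie flat and centred in the bins of their own colours. The grinding wheel, black gear and turquoise gear look undisturbed.

```bash
python3 -c "
from plant import manip
print(manip.finish_job())"
```

```text
the job is handed in; nothing more can be done
None
```

All four steel gears are in the caddy, each in the bin matching its hub paint. I handed the job in at about 34 s of the 104 s allowed.

- **Placing:** I picked each gear by its hub and lowered it in small steps until the wrist force showed it resting on the bin floor, then released it. Contact came at a TCP height of about 0.1105 m, which matches a bin floor 9 mm above the bench. The red gear sat about 1 mm higher in the fingers.
- **Force:** The highest reading I saw was about 27 N upwards, while seating the green gear. That was more than needed, because I took one extra step after first contact. It came through the gripped gear, and the wrist force stayed well under 120 N. The other three read 5 to 6 N.
- **Final pictures:** The top and side views show all four gears flat, hub up and roughly centred in their bins, with the gripper clear of them. The grinding wheel and the turquoise gear look unmoved in these views. The black gear shows only in part here; it was clearly in place in the picture before the last pick, and the arm did not go near it after that.
- **Checks:** None failed or disagreed. The triangulated hub heights came out at 45 to 48 mm against the stated 45 mm.

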